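Push the doming block over, cups up, onto the middle of its pad

ROBOT

A 6-joint arm with a two-finger parallel gripper is mounted at the origin on the work surface. World frame = base frame: x ahead of the robot, y to its left, z up, the work surface at z = 0. Lengths are in mm, angles in rad, forces in N, time in s.
With the tool pointing down it reaches from about 400 to 925 mm from the base axis. Payload 12.5 kg.
Tool frame: the origin (TCP) lies midway between the tips of the shut fingers; the grasp point (between the pads) lies 19 mm behind it; x points along the fingers, y is the direction in which the jaws open and shut, and the axes are right-handed (so a half turn about x gives the same grasp; the last joint's range is limited). The gripper opens to 95 mm and grips with 3 to 60 N. Pads are 20 mm wide; open, the fingers measure 119 mm over their backs; the gripper's body (75 mm by 180 mm) begins 59 mm behind the grasp point.
Start: joints at [1.213, 0.491, 1.559, -0, 1.092, -0.106], TCP at [155.699, 605.314, 214.661] pointing down, gripper open.
Joint ranges: [-3.1, 3.1], [-0.84, 2.19], [0.05, 2.79], [-1.13, 4.28], [0.06, 2.93], [-2.69, 2.69]. Speed limits (rad/s): [2.22, 2.22, 2.79, 3.14, 3.14, 3.14].

INTERFACE

Orientations are given as [roll, pitch, yaw] about the fixed x, y, z axes, in that order (R = Rz(yaw) Ry(pitch) Rx(roll)).
In Python, from cell import state, read_camera, job_done gives the robot as it stands.
- The arm moves only by the tool move_arm, never from a script. Its argument "targets" is a list of rows, each a list of 7 numbers: the shift along the world's x, y, z in m, then the turn, a rotation vector about the world's x, y, z in degrees, then the gripper's target within -1 to 1 (fully open at 1, half-way at 0, shut at -1). In form: [[dx, dy, dz, wx, wy, wz, hand], ...]. A call has 1 to 10 rows; each row is the pose to reach, as a shift and turn from the pose commanded when the call began; what a row does not reach only later rows make up. A row lasts 1/10 s, in which the tool goes at most 50 mm and 8.59 degrees, less where a joint would pass 70% of its speed; a pose out of reach is approached as far as the arm can. A call with a gripper value outside its range is refused whole. The fingers move at their own pace and stop on an object; the grip force is fixed at half the most. Time passes only in rows, so rows that repeat a pose let the fingers close. It gives the time, the measured TCP pose, the force and the opening at its end, in the units of the state.
- state(): the state, without advancing time (a new reading comes with each control period).
- read_camera(name): name is "scene" or "top"; returns a dict with "img" (420x560x3 uint8, blue, green, red), "mtx" (3x3 intrinsics, pixels), "cam_to_world" (4x4, takes a point from camera to world coordinates). Camera axes: x right, y up, looking along -z (the intrinsics and any distortion apply to the point x, -y, -z); pixel columns grow to the right and rows downward; lengths in mm; the calibration is good to about 2 mm. A picture is of the moment at which its call begins. There is no depth.
- job_done(): hands the job in, once; it reports no verdict.
The state is a dict: "t": time; "joints": joint angles; "qvel": joint speeds; "tau": joint torques, N m; "eef_pos": TCP position; "tcp_rot": TCP orientation; "ft_force": force on the tool from outside, world axes, zero at the start; "moment": the same for the moment, N m; "opening": opening from 0.0 (shut) to 1.0 (fully open).
Only numpy, scipy, OpenCV 4.12 (cv2) and the standard library are available. Lean on these libraries where they do the work, as an engineer would, in place of code of your own. Each camera call takes 0.05 s, during which the arm holds its last target.

TASK

The steel doming block has been left standing on its long edge on the green rubber pad. Push it over with the fingertips so that it lies flat with its round cups facing up and its grooved side down, then push it along until it lies in the middle of the pad, ready for doming. Only push it: do not pick it up or lift it off the pad, and leave everything else on the bench where it is.

Things in the scene. Friction and masses are not known exactly. Their poses are not given: they have to be found in the camera images.
- block_center (a point): Centre of the doming block: solid dark steel, 90 x 56 x 24 mm, about 0.85 kg, loose. It starts standing on a 90 x 24 mm edge on the pad, 56 mm high, this point 28 mm above the pad's top. Block axes: x through the 24 mm thickness, y along the 90 mm length, z up while it stands. Lying flat it is 24 mm high, this point 12 mm above the pad. Friction on the pad about 0.6; it stays where it is left.
- cup_face (a point): Middle of the block's cup face, 12 mm from its centre on the block's -x side: dark steel with eight bright round cups 6 to 34 mm across. Pushed high on this face the block tips away about its far lower edge (balances at 23 degrees, then falls by itself): this face ends on top and the centre has moved about 40 mm in the direction of the push. Pushed low on a side while flat, it slides.
- groove_face (a point): Middle of the block's opposite, bright face, 12 mm from its centre on the block's +x side: five half-round grooves 5 to 22 mm wide and up to 9 mm deep run across it along z; from above their ends show as notches in one side of the standing block's upper edge. This face ends underneath.
- pad: Flat green rubber pad, 160 x 160 mm and 12 mm thick, fixed to the bench. Origin at the centre of its underside, on the bench top; x and y along its sides, z up.
- bench_block: Bystander: bright square steel bench block 65 x 65 x 16 mm lying flat beside the pad, loose; origin at the centre of its underside.
- brass_bowl: Bystander: small round brass bowl, 72 mm across and 26 mm high, beside the pad, loose; origin at the centre of its underside.
- punch_mid (a point): Bystander: dark steel doming punch with a ball head, standing upright on its flat end, 67 mm high and 21 mm across at the head, loose and easily knocked over; this point is half-way up its axis.
- chasing_hammer: Bystander: chasing hammer with a brown wooden handle and a steel head, 240 mm long, lying along its x axis at the left of the bench, head to +x, loose; origin under its middle.
- ring_clamp: Bystander: wooden ring clamp 145 mm long, 28 mm wide and 26 mm high with a wedge in one end, lying along its x axis at the right of the bench, loose; origin under its middle.
- flux_jar: Bystander: amber glass jar with a black lid, 54 mm across and 70 mm high, standing at the left of the bench, loose; origin at the centre of its underside.
There are look-alikes about, which are no part of the job. Of the things that look like the part that bears block_center, the larger one is meant.

How it is judged (in metres and radians):
At the end, for the whole second after the job is handed in: The doming block lies flat on the pad (within 0.1 rad, its centre 12 mm above the pad's top, within 3 mm) with the cups facing up, its centre within 20 mm of the pad's centre seen from above, at rest (angle between block_center's own x axis and vertical above 3.04 rad and horizontal distance between block_center and pad below 0.02 m and height (world z) of block_center between 0.021 and 0.027 m and linear speed of doming_block below 0.02 m/s); the robot touches nothing.
It fails at once if the standing or tipping block is lifted off the pad (its centre more than 12 mm above its standing height) (height (world z) of block_center above 0.052 m).
It fails at once if the block, lying flat, is lifted 10 mm or more off the pad (angle between block_center's own x axis and vertical above 2.94 rad and height (world z) of block_center above 0.034 m).
It fails at once if the bench block, the bowl or the standing punch beside the pad is shifted more than 15 mm or knocked over (distance of any of bench_block, brass_bowl, punch_mid from where it was at the start of the episode above 0.015 m).
It fails at once if the hammer, the ring clamp or the jar is shifted more than 15 mm or knocked over (distance of any of chasing_hammer, ring_clamp, flux_jar from where it was at the start of the episode above 0.015 m or angle between flux_jar's own z axis and vertical above 0.5 rad).
It also fails if it takes over 54 s, if anything falls off the work surface, if the arm or the gripper's body presses on something with over 40 N, if the wrist force passes 120 N, or if a joint passes its speed limit or range.

## Working session

There is one attempt and no reset: what is moved stays moved. The work goes in short steps, Python scripts to look and compute and a tool call to move; the robot and the scene stay as the last step left them, time stands still between calls to the robot, and variables do not carry over. Pictures are saved under pics/ and viewed, and the job is handed in when it is done.

Besides the shell and the picture viewer there is one more tool, called after "Call:" as name(argument=value, ...) on one line, values as JSON. move_arm: Moves the arm, as the interface text tells. Its arguments: {"type":"object","properties":{"targets":{"type":"array"}},"required":["targets"]}

```bash
mkdir -p pics; cat > h.py <<'E'
import numpy as np,cv2
from cell import state,read_camera,job_done
def ray(c,u,v,z):
    K=c["mtx"];T=np.array(c["cam_to_world"])
    d=np.linalg.inv(K)@[u,v,1];d=np.array([d[0],-d[1],-d[2]])
    D=T[:3,:3]@d;o=T[:3,3];return o+D*(z-o[2])/D[2]
def proj(c,p):
    T=np.linalg.inv(np.array(c["cam_to_world"]));q=T[:3,:3]@np.array(p)+T[:3,3]
    w=c["mtx"]@[q[0],-q[1],-q[2]];return w[:2]/w[2]
E
python3 - <<'E'
from h import *
for n in("scene","top"):
    c=read_camera(n);cv2.imwrite(f"pics/{n}0.png",c["img"]);print(c.keys(),np.round(c["mtx"],1),np.round(c["cam_to_world"],3))
print(state())
E
```

```text
dict_keys(['img', 'mtx', 'cam_to_world']) [[502.8   0.  275.9]
 [  0.  502.8 207.5]
 [  0.    0.    1. ]] [[ 5.34000e-01 -5.26000e-01  6.62000e-01  1.47465e+03]
 [ 8.45000e-01  3.49000e-01 -4.05000e-01 -5.22876e+02]
 [-1.80000e-02  7.76000e-01  6.31000e-01  8.83836e+02]
 [ 0.00000e+00  0.00000e+00  0.00000e+00  1.00000e+00]]
dict_keys(['img', 'mtx', 'cam_to_world']) [[514.6   0.  287.8]
 [  0.  514.6 212.6]
 [  0.    0.    1. ]] [[ 1.100000e-02  9.910000e-01 -1.330000e-01  3.797230e+02]
 [-1.000000e+00  9.000000e-03 -1.300000e-02  1.012000e+00]
 [-1.200000e-02  1.330000e-01  9.910000e-01  1.477172e+03]
 [ 0.000000e+00  0.000000e+00  0.000000e+00  1.000000e+00]]
{'t': 0.1, 'joints': array([ 1.21342005e+00,  4.91446887e-01,  1.55937269e+00, -3.78709782e-05,
        1.09170021e+00, -1.05595581e-01]), 'qvel': array([-0.00039682, -0.00231164, -0.00140249, -0.00116151, -0.00055433,
       -0.00064665]), 'tau': array([ 3.09675786e-03, -6.13614035e+01, -2.58604342e+01,  6.93967589e-02,
        4.69978515e-02, -6.11262635e-05]), 'eef_pos': array([155.61631463, 605.10126425, 214.15818528]), 'tcp_rot': array([-1.64017672,  1.56986859, -1.89193994]), 'ft_force': array([ 0.13209341, -0.72465281, -0.73232008]), 'moment': array([-0.05644228, -0.0433738 , -0.04750583]), 'opening': 0.9990717259397424}
```

View pics/scene0.png

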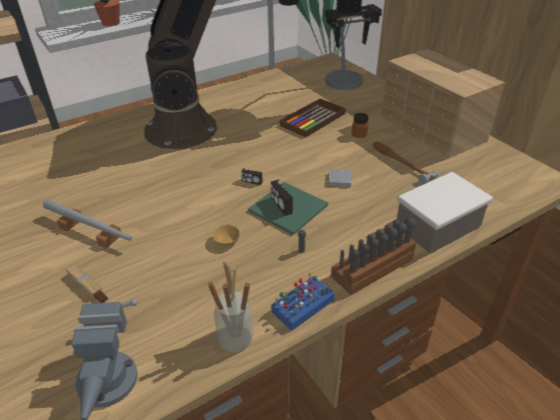

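View pics/top0.png

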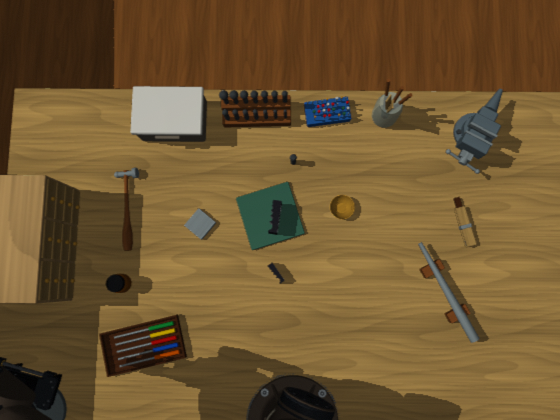

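The scene shows two doming blocks. The larger one stands on the green pad at scene (282,198) and top (276,217). A smaller one is off the pad at scene (252,177) and top (277,272). The larger one on the pad fits the description, so I'll confirm it in an enlarged crop.

```bash
python3 - <<'E'
from h import *
a=cv2.imread("pics/scene0.png")[150:260,200:360];b=cv2.imread("pics/top0.png")[145:295,180:370]
a=cv2.resize(a,(400,275),interpolation=cv2.INTER_CUBIC);b=cv2.resize(b,(760,600),interpolation=cv2.INTER_CUBIC)
cv2.imwrite("pics/ca.png",cv2.resize(a,(800,550)));cv2.imwrite("pics/cb.png",b)
c=read_camera("top")
I=c["img"];hsv=cv2.cvtColor(I,cv2.COLOR_BGR2HSV)
m=cv2.inRange(hsv,(60,60,20),(100,255,255));m[:,:200]=0;m[:,330:]=0;m[:160]=0;m[260:]=0
cs,_=cv2.findContours(m,0,1);k=max(cs,key=cv2.contourArea)
r=cv2.minAreaRect(cv2.convexHull(k));bp=cv2.boxPoints(r)
P=np.array([ray(c,*p,12)[:2] for p in bp]);print(bp,P.round(1),P.mean(0),np.linalg.norm(np.diff(P,axis=0),axis=1),np.degrees(np.arctan2(*(P[1]-P[0])[::-1])))
for n,u,v,z in(("bench",201,224,16),("bowl",345,207,26),("punch",293,159,60),("small",277,272,20)):print(n,ray(c,u,v,z).round(0))
E
```

```text
[[235.33754 197.7355 ]
 [287.5995  181.23172]
 [303.9975  233.15866]
 [251.73553 249.66245]] [[618.4 172.4]
 [668.2  22. ]
 [517.8 -26.5]
 [469.1 121.9]] [568.37630315  72.45566978] [158.4110322  158.11010799 156.21695157] -71.67557775409259
bench [541. 268.  16.]
bowl [ 592. -142.   26.]
punch [723.   7.  60.]
small [407.  49.  20.]
```

View pics/ca.png

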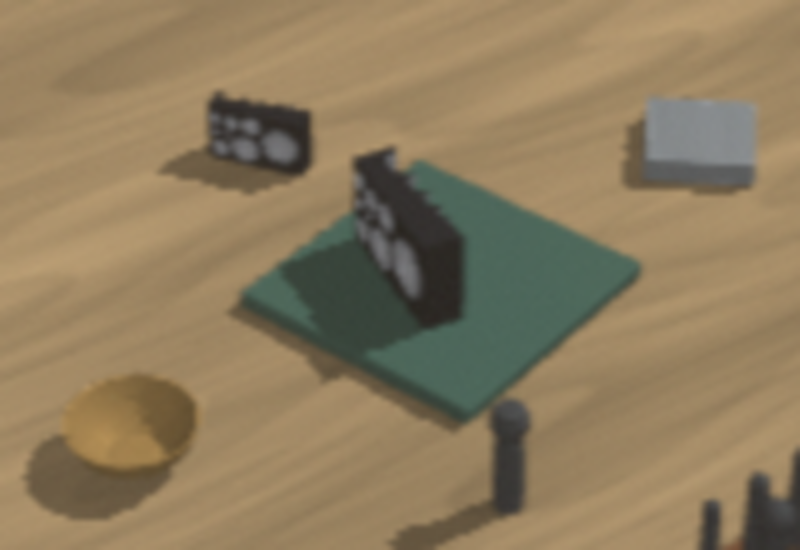

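View pics/cb.png

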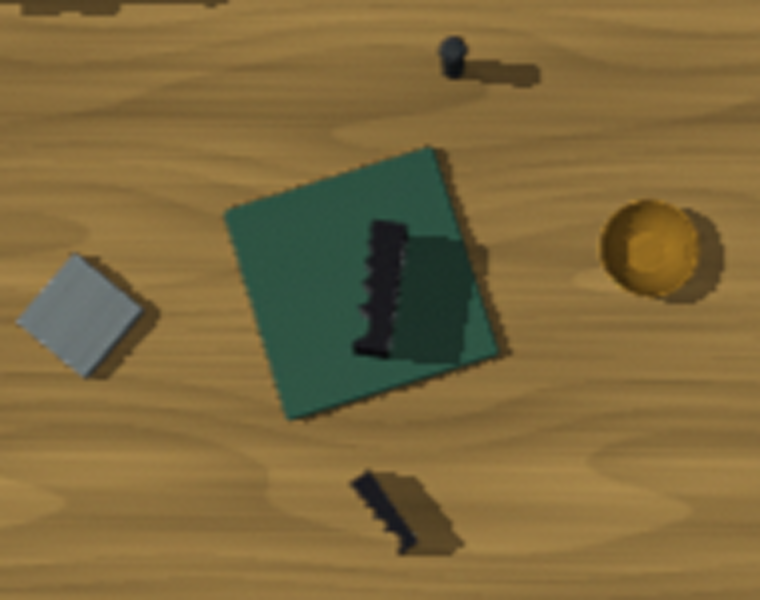

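Confirmed: the larger block stands on the pad, with its notches (grooves) on the left (+y) at top (271,217) and its cups facing −y, towards the bowl. The push therefore goes towards +y. Next I'll measure the block.

```bash
python3 - <<'E'
from h import *
c=read_camera("top")
for u,v in((272.5,200.5),(282,201.25),(277.5,234.5),(268.3,233)):print(ray(c,u,v,68).round(1))
I=c["img"];m=(I.max(2)<45).astype(np.uint8);m[:,:260]=0;m[:,290:]=0;m[:195]=0;m[240:]=0
cs,_=cv2.findContours(m,0,1);k=max(cs,key=cv2.contourArea);r=cv2.minAreaRect(k);bp=cv2.boxPoints(r)
P=np.array([ray(c,*p,68)[:2] for p in bp]);print(cv2.contourArea(k),bp,P.round(1),P.mean(0))
c=read_camera("scene") # cup face bottom corners & top corners
f=lambda x,y:(200+x/5,150+y/5)
for (x,y),z in(((352,160),68),((428,240),68),((463,235),68),((396,150),68),((423,327),12),((460,315),12)):print((x,y),ray(c,*f(x,y),z).round(1))
E
```

```text
[602.5  62.5  68. ]
[600.6  36.1  68. ]
[508.   47.3  68. ]
[511.9  72.7  68. ]
223.5 [[267.70273 232.78378]
 [273.24326 199.54056]
 [282.81082 201.13516]
 [277.2703  234.37839]] [[512.5  74.3]
 [605.2  60.5]
 [601.   33.9]
 [508.4  47.9]] [556.76359899  54.14103366]
(352, 160) [517.4  47.   68. ]
(428, 240) [600.   42.8  68. ]
(463, 235) [606.6  60.5  68. ]
(396, 150) [522.9  72.1  68. ]
(423, 327) [602.1  37.9  12. ]
(460, 315) [604.7  60.1  12. ]
```

```bash
python3 - <<'E'
from h import *
from scipy.spatial.transform import Rotation as R
s=state();M=R.from_euler("xyz",s["tcp_rot"]).as_matrix();print(M.round(3))
print("jaw ang",np.degrees(np.arctan2(M[1,1],M[0,1])),s["joints"].round(3))
t=np.array([np.cos(np.radians(-7.7)),np.sin(np.radians(-7.7))]);n=np.array([-t[1],t[0]])
C=np.array([557.5,55]);P=np.array([568.4,72.5]);print(n,"approach",C-50*n,"after tip",C+40*n,"rel",(P-C-40*n)@n,(P-C-40*n)@t)
E
```

```text
[[-0.     0.249  0.968]
 [-0.     0.968 -0.249]
 [-1.    -0.    -0.   ]]
jaw ang 75.57532809483631 [ 1.213  0.491  1.559 -0.     1.092 -0.106]
[0.13398619 0.9909832 ] approach [550.80069073   5.45084001] after tip [562.85944742  94.63932799] rel -21.197344583930985 8.456958632071583
```

Call:
move_arm(targets=[[0.395,-0.6,0,0,0,-83,0],[0.395,-0.6,0,0,0,-83,0],[0.395,-0.6,0,0,0,-83,0],[0.395,-0.6,0,0,0,-83,0],[0.395,-0.6,0,0,0,-83,0],[0.395,-0.6,0,0,0,-83,0],[0.395,-0.6,0,0,0,-83,0],[0.395,-0.6,0,0,0,-83,0],[0.395,-0.6,0,0,0,-83,0],[0.395,-0.6,0,0,0,-83,0]])

```text
t: 1.25
eef_pos: [431.4, 185.8, 214.9]
tcp_rot: [1.995, 1.57, 0.289]
ft_force: [1.0, -0.1, 0.1]
opening: 0.499
```

Call:
move_arm(targets=[[0.119,-0.181,0,0,0,0,0],[0.119,-0.181,0,0,0,0,0],[0.119,-0.181,0,0,0,0,0],[0.119,-0.181,0,0,0,0,0],[0.119,-0.181,0,0,0,0,0],[0.119,-0.181,-0.153,0,0,0,0],[0.119,-0.181,-0.153,0,0,0,0],[0.119,-0.181,-0.153,0,0,0,0],[0.119,-0.181,-0.153,0,0,0,0],[0.119,-0.181,-0.153,0,0,0,0]])

```text
t: 2.25
eef_pos: [549.5, 7.0, 61.9]
tcp_rot: [-1.549, 1.569, 3.034]
ft_force: [0.7, 0.0, 0.3]
opening: 0.502
```

```bash
python3 - <<'E'
from h import *
print(state()["eef_pos"].round(1),state()["tcp_rot"].round(3))
a=read_camera("scene");cv2.imwrite("pics/s1.png",cv2.resize(a["img"][130:260,200:370],(780,596),interpolation=cv2.INTER_CUBIC))
E
```

```text
[549.5   7.   61.9] [-1.549  1.569  3.034]
```

View pics/s1.png

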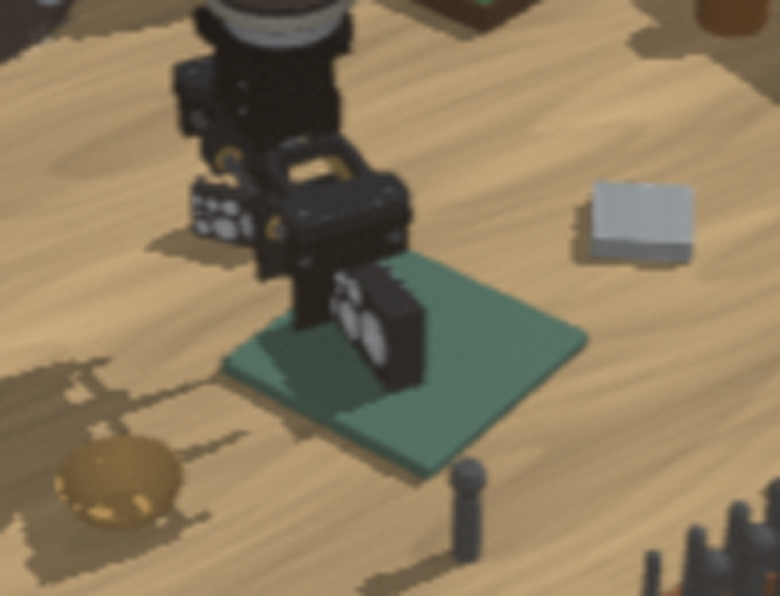

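```bash
python3 - <<'E'
from h import *
a=read_camera("scene")
for p in((549.5,7,62),(579,3,62),(520,11,62)):
    q=proj(a,p);print(p,(q-[200,130])*[780/170,596/130])
c=read_camera("top");cv2.imwrite("pics/t1.png",cv2.resize(c["img"][145:295,180:370],(760,600),interpolation=cv2.INTER_CUBIC))
E
```

```text
(549.5, 7, 62) [293.97693943 296.333796  ]
(579, 3, 62) [314.66990997 324.84943774]
(520, 11, 62) [273.92421747 268.70043932]
```

View pics/t1.png

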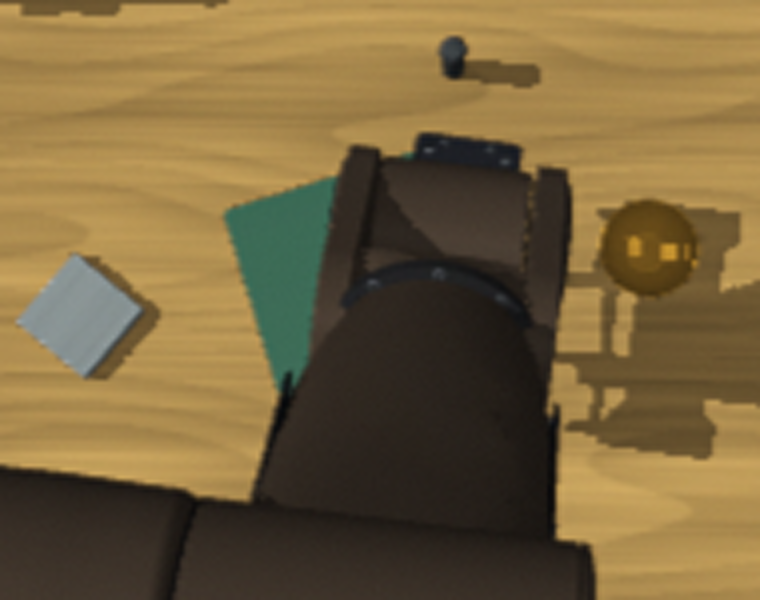

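The scene crop puts the near fingertip at about (315,325), where the projection says it should be, just on the cup side. The top view is hidden by the arm. Now I'll push slowly along the block's normal.

Call:
move_arm(targets=[[0.0013,0.01,0,0,0,0,0],[0.0026,0.018,0,0,0,0,0],[0.003,0.022,0,0,0,0,0],[0.0035,0.026,0,0,0,0,0],[0.004,0.03,0,0,0,0,0],[0.0045,0.033,0,0,0,0,0],[0.005,0.036,0,0,0,0,0],[0.0052,0.038,0,0,0,0,0],[0.0054,0.04,0,0,0,0,0],[0.0054,0.04,0,0,0,0,0]])

```text
t: 3.4
eef_pos: [555.0, 46.9, 61.6]
tcp_rot: [-2.332, 1.571, 2.251]
ft_force: [0.2, -0.4, 1.0]
opening: 0.497
```

```bash
python3 - <<'E'
from h import *
print(state()["eef_pos"].round(1),state()["ft_force"].round(1))
a=read_camera("scene");cv2.imwrite("pics/s2.png",cv2.resize(a["img"][130:260,200:370],(780,596),interpolation=cv2.INTER_CUBIC))
E
```

```text
[555.   46.9  61.6] [ 0.2 -0.4  1. ]
```

View pics/s2.png

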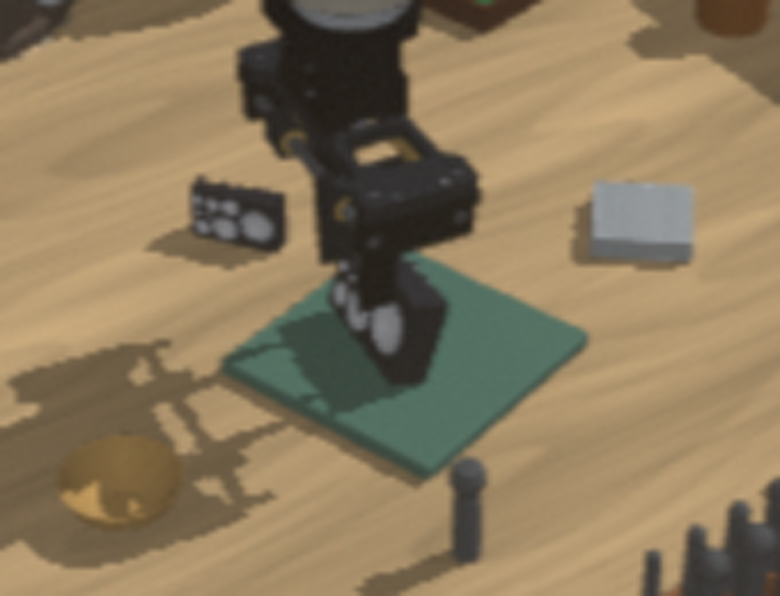

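The block is tilting, with its lower edge held at (395,383) and its top leaning forward to (445,295). I'll keep pushing.

Call:
move_arm(targets=[[0.0003,0.002,0,0,0,0,0],[0.0005,0.004,0,0,0,0,0],[0.0008,0.006,0,0,0,0,0],[0.001,0.008,0,0,0,0,0],[0.0013,0.01,0,0,0,0,0],[0.0016,0.012,0,0,0,0,0],[0.0018,0.014,0,0,0,0,0],[0.002,0.015,0,0,0,0,0],[0.002,0.015,0,0,0,0,0],[0.002,0.015,0,0,0,0,0]])

```text
t: 4.45
eef_pos: [557.0, 61.7, 61.7]
tcp_rot: [1.559, 1.571, -0.141]
ft_force: [-0.1, -0.5, -0.5]
opening: 0.5
```

```bash
python3 - <<'E'
from h import *
print(state()["eef_pos"].round(1),state()["ft_force"].round(1))
a=read_camera("scene");cv2.imwrite("pics/s3.png",cv2.resize(a["img"][130:260,200:370],(780,596),interpolation=cv2.INTER_CUBIC))
E
```

```text
[557.   61.7  61.7] [-0.1 -0.5 -0.5]
```

View pics/s3.png

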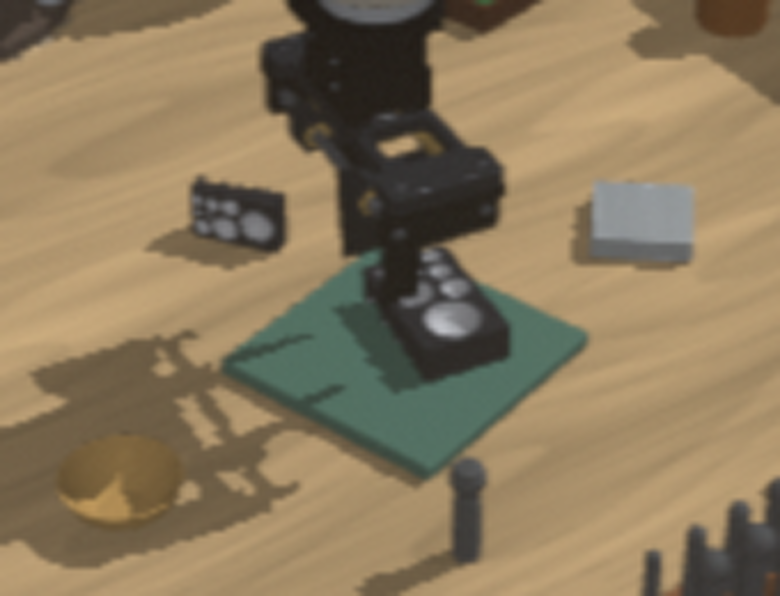

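The block now lies flat with its cups up. I'll raise the tool and cross to the far (+y) side, then measure.

Call:
move_arm(targets=[[0,0,0.05,0,0,0,0],[0.01,0.05,0.07,0,0,0,0],[0.01,0.1,0.07,0,0,0,0],[0.015,0.14,0.07,0,0,0,0],[0.015,0.18,0.07,0,0,0,0],[0.015,0.2,0.07,0,0,0,0],[0.015,0.2,0.07,0,0,0,0]])

```text
t: 5.2
eef_pos: [571.6, 264.1, 131.4]
tcp_rot: [2.697, 1.571, 1.0]
ft_force: [-0.6, 0.0, 0.3]
opening: 0.501
```

```bash
python3 - <<'E'
from h import *
print(state()["eef_pos"].round(1),state()["ft_force"].round(1))
a=read_camera("scene");cv2.imwrite("pics/s4.png",cv2.resize(a["img"][150:250,220:350],(780,600),interpolation=cv2.INTER_CUBIC))
c=read_camera("top");cv2.imwrite("pics/t4.png",cv2.resize(c["img"][145:295,180:370],(760,600),interpolation=cv2.INTER_CUBIC))
E
```

```text
[571.6 264.1 131.4] [-0.6  0.   0.3]
```

View pics/s4.png

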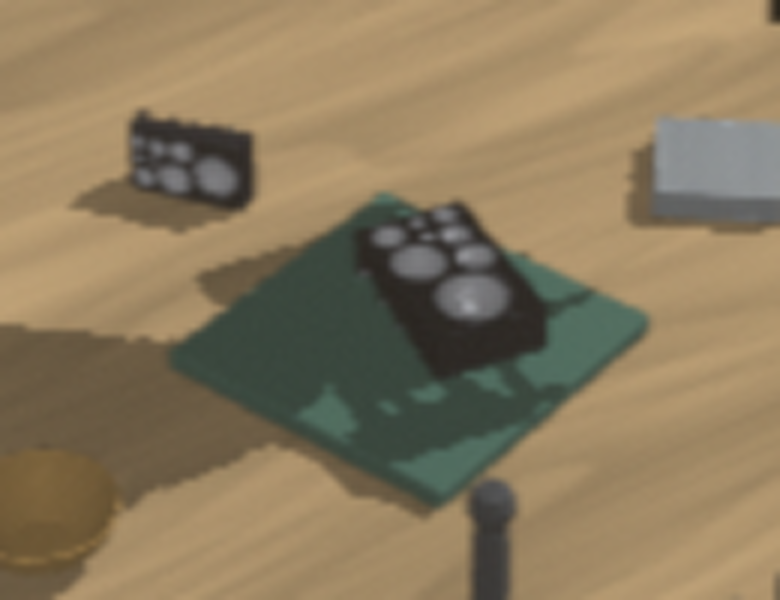

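View pics/t4.png

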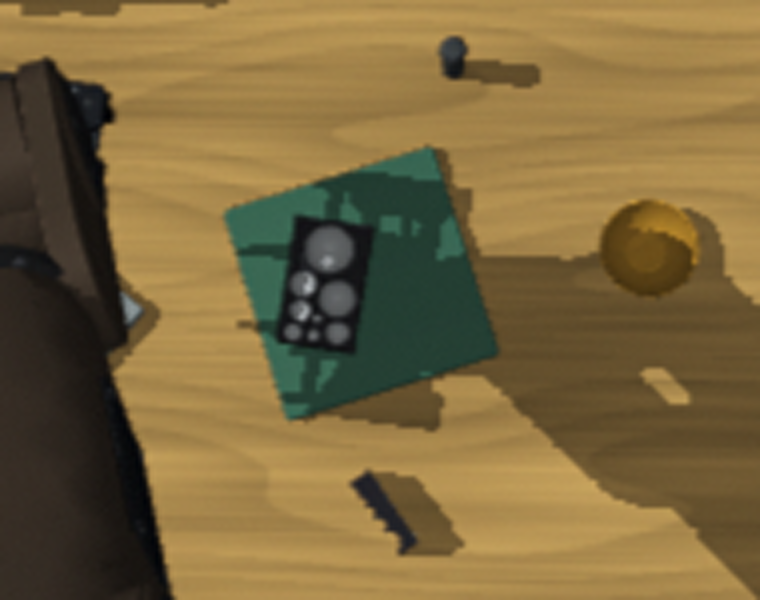

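The top crop is clear. The block's corners are at about (296,213), (374,226), (354,354) and (276,342). The pad's corners are at about (225,212), (435,147), (498,353) and (289,419).

```bash
python3 - <<'E'
from h import *
c=read_camera("top");I=c["img"]
f=lambda p:(180+p[0]/4-.4,145+p[1]/4-.4)
B=np.array([ray(c,*f(p),36)[:2] for p in((296,213),(374,226),(354,354),(276,342))])
P=np.array([ray(c,*f(p),12)[:2] for p in((225,212),(435,147),(498,353),(289,419))])
print(B.round(1),np.linalg.norm(B-np.roll(B,1,0),axis=1).round(1));print(P.round(1),np.linalg.norm(P-np.roll(P,1,0),axis=1).round(1))
C=B.mean(0);Q=P.mean(0);t=B[0]-B[3]+B[1]-B[2];t/=np.linalg.norm(t);n=np.array([-t[1],t[0]])
print(C,Q,"t",t,np.degrees(np.arctan2(t[1],t[0])),"need n,t",(Q-C)@n,(Q-C)@t)
a=read_camera("scene");f=lambda p:(220+p[0]/6-.4,150+p[1]/6-.4)
for p in((437,357),(548,325),(460,202),(355,240)):print(ray(a,*f(p),36).round(1))
for p in((380,192),(650,320),(437,500),(170,355)):print("pad",ray(a,*f(p),12).round(1))
E
```

```text
[[614.7 117.7]
 [605.8  62.1]
 [514.6  74.8]
 [522.6 129.9]] [92.9 56.2 92.1 55.6]
[[618.8 170.9]
 [667.9  19.8]
 [518.6 -26.8]
 [470.  121.6]] [156.8 158.9 156.4 156.2]
[564.43046382  96.14161129] [568.84147593  71.39456361] t [ 0.99085213 -0.13495206] -7.755847871024766 need n,t -23.925389695902883 7.710325845740784
[615.8  54.   36. ]
[624.5 108.1  36. ]
[525.7 127.3  36. ]
[523.3  69.9  36. ]
pad [470.4 117.8  12. ]
pad [623.4 167.2  12. ]
pad [672.3  16.3  12. ]
pad [522.9 -30.6  12. ]
```

Sizes and pad corners agree (92×56 mm and about 157 mm measured). The block has to move about +4 mm in x and −25 mm in y. I'll descend behind its +y side.

Call:
move_arm(targets=[[0,-0.05,0,0,0,0,0],[0,-0.1,0,0,0,0,0],[0,-0.1125,0,0,0,0,0],[0,-0.1125,-0.03,0,0,0,0],[0,-0.1125,-0.06,0,0,0,0],[0,-0.1125,-0.09,0,0,0,0],[0,-0.1125,-0.105,0,0,0,0],[0,-0.1125,-0.1105,0,0,0,0],[0,-0.1125,-0.1105,0,0,0,0]])

```text
t: 6.3
eef_pos: [572.2, 149.0, 21.2]
tcp_rot: [-1.28, 1.571, -2.98]
ft_force: [-0.3, 0.4, 0.5]
opening: 0.498
```

```bash
python3 - <<'E'
from h import *
print(state()["eef_pos"].round(1),state()["ft_force"].round(1))
a=read_camera("scene");cv2.imwrite("pics/s5.png",cv2.resize(a["img"][150:250,220:350],(780,600),interpolation=cv2.INTER_CUBIC))
E
```

```text
[572.2 149.   21.2] [-0.3  0.4  0.5]
```

View pics/s5.png

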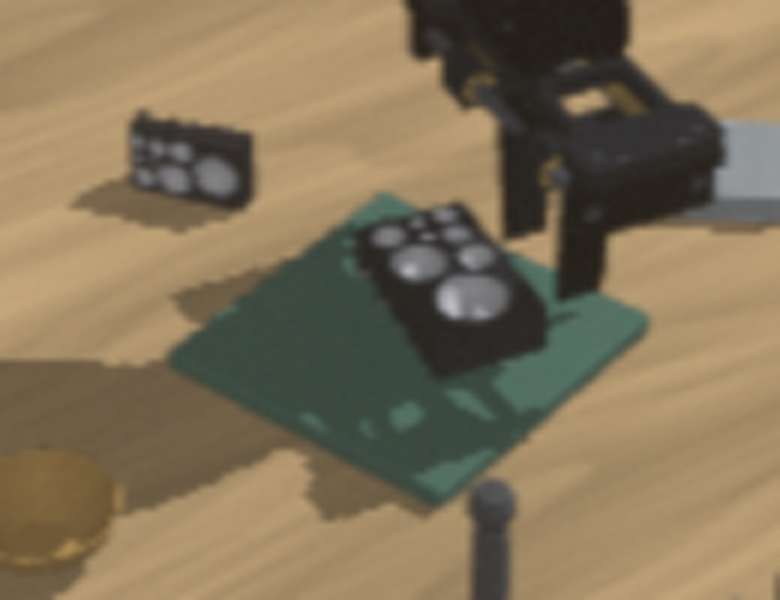

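Both fingertips are low at crop (523,235) and (580,295), clear of the block. Now I'll close up and push in small steps.

Call:
move_arm(targets=[[-0.001,-0.008,0,0,0,0,0],[-0.002,-0.014,0,0,0,0,0],[-0.0015,-0.017,0,0,0,0,0],[-0.001,-0.02,0,0,0,0,0],[-0.0005,-0.023,0,0,0,0,0],[0.0,-0.026,0,0,0,0,0],[0.0005,-0.029,0,0,0,0,0],[0.001,-0.032,0,0,0,0,0],[0.0015,-0.035,0,0,0,0,0],[0.002,-0.038,0,0,0,0,0]])

```text
t: 7.35
eef_pos: [574.2, 111.7, 22.2]
tcp_rot: [2.357, 1.569, 0.656]
ft_force: [-1.3, 9.4, 5.4]
opening: 0.499
```

Call:
move_arm(targets=[[0.0005,-0.002,0,0,0,0,0],[0.0005,-0.002,0,0,0,0,0],[0.0,0.01,0,0,0,0,0],[0.0,0.02,0.02,0,0,0,0],[0.0,0.05,0.06,0,0,0,0],[0.0,0.09,0.1,0,0,0,0],[0.0,0.13,0.11,0,0,0,0],[0.0,0.155,0.11,0,0,0,0],[0.0,0.155,0.11,0,0,0,0]])

```text
t: 8.25
eef_pos: [573.6, 269.4, 132.0]
tcp_rot: [2.064, 1.569, 0.367]
ft_force: [-0.1, -0.9, -1.2]
opening: 0.496
```

```bash
python3 - <<'E'
from h import *
print(state()["eef_pos"].round(1),state()["ft_force"].round(1))
a=read_camera("scene");cv2.imwrite("pics/s6.png",cv2.resize(a["img"][150:250,220:350],(780,600),interpolation=cv2.INTER_CUBIC))
c=read_camera("top");cv2.imwrite("pics/t6.png",cv2.resize(c["img"][145:295,180:370],(760,600),interpolation=cv2.INTER_CUBIC))
E
```

```text
[573.6 269.4 132. ] [-0.1 -0.9 -1.2]
```

View pics/s6.png

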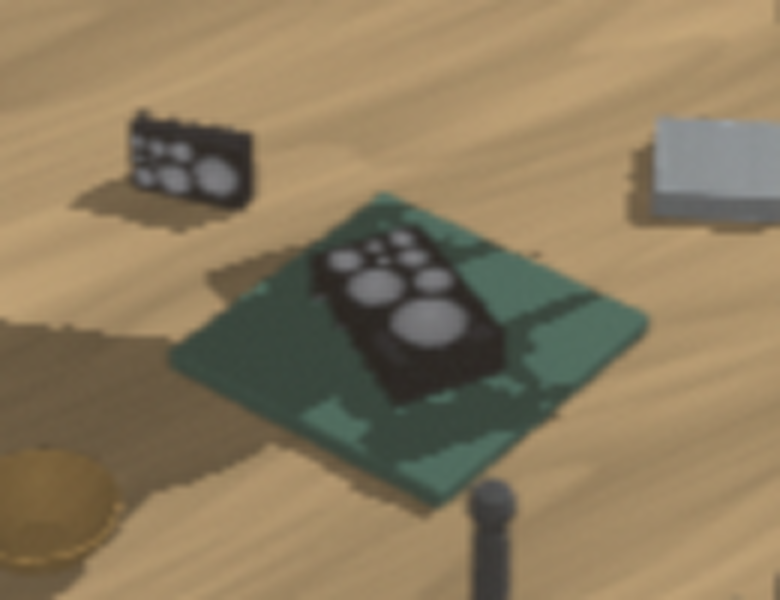

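View pics/t6.png

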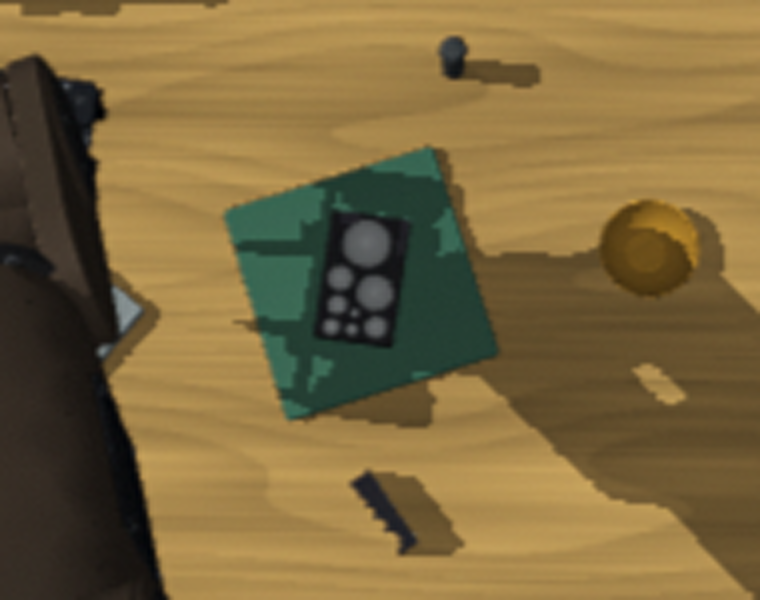

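In the top crop the block's corners are now at about (332,211), (411,220), (391,348) and (314,337). It is flat with its cups up, and the neighbours haven't moved.

```bash
python3 - <<'E'
from h import *
c=read_camera("top")
f=lambda p:(180+p[0]/4-.4,145+p[1]/4-.4)
B=np.array([ray(c,*f(p),36)[:2] for p in((332,211),(411,220),(391,348),(314,337))])
C=B.mean(0);print(B.round(1),C,"offset vs pad",C-[568.8,71.4],np.linalg.norm(C-[568.8,71.4]))
a=read_camera("scene");f=lambda p:(220+p[0]/6-.4,150+p[1]/6-.4)
S=np.array([ray(a,*f(p),36) for p in((396,385),(505,350),(417,226),(314,262))]);P=np.array([ray(a,*f(p),12) for p in((380,192),(650,320),(437,500),(170,355))])
print(S.mean(0),P.mean(0))
E
```

```text
[[616.3  92.1]
 [610.4  36. ]
 [519.1  48.9]
 [526.4 103.2]] [568.05862986  70.04706266] offset vs pad [-0.74137014 -1.35293734] 1.5427472617628735
[576.90080683  63.80477255  36.        ] [572.24485239  67.69655798  12.        ]
```

```bash
python3 -c "
from h import *
print(state()['t'],abs(state()['qvel']).max());print(job_done())"
```

```text
8.45 0.010561183288560165
the job is handed in; nothing more can be done
None
```

The doming block now lies flat in the middle of the pad, cups up and grooves down, and the job was handed in at about 8.5 s. I tipped it with two half-open fingertips pushing high on the cup face. I then crossed over and pushed it back about 25 mm from the other side, low on its edge, and it was never gripped or lifted.

- **Centring:** the top camera puts the block's centre 1.5 mm from the pad's centre. A rougher reading from the scene camera gave about 6 mm. The two disagree, but both are well inside the 20 mm limit.
- **Surroundings:** the bench block, bowl, punch and smaller look-alike block showed no visible shift in the last pictures; part of the bench block was hidden in each view. I did not recheck the hammer, ring clamp or jar, but the arm never worked near them.
- **Robot:** the tool was 132 mm up and clear of everything, with no real contact force. The highest force I saw was about 11 N, during the slide.

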